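# Shut and bolt the bead kiln

## Task

The small bead kiln on the bench stands open: using only the fingertips, without pinching or lifting anything, ease its door fully shut without slamming it, and only then push the bolt on its roof all the way home so that the kiln is locked. Leave the vent slide at the back of the roof as it is, and do not disturb anything else on the bench.

Things in the scene. Friction and masses are not known exactly. Their poses are not given: they have to be found in the camera images.
- kiln: Grey bench kiln, fixed. Origin on the bench under the centre of its housing; its front (door side) faces kiln -x, z up. Housing 220 mm deep (x -110 to 110), 240 wide (y -120 to 120), flat roof 190 mm above the bench. The bolt runs along y at kiln x = -60 mm on the roof; the vent is at the back of the roof (x 25 to 85, y 0 to 100 mm).
- door (a joint): Door hinge, vertical axis at kiln x = -124, y = -118 mm; rad: 0 = shut (stop), grows as the free edge swings out to kiln -x, starts 0.5 to 1.0. Shut, the door lies along kiln +y from the hinge, outer face at kiln x = -138 mm. 28 mm thick (14 either side of the axis), 232 wide, 22 to 182 mm above the bench, 0.8 kg; stays where left (0.15 N m friction).
- door_hinge (a point): Point on the door's hinge axis, at the height of the door's top edge (182 mm above the bench).
- door_edge (a point): Top corner of the door's free edge, on its outer face, 182 mm above the bench; 232 mm from the hinge along the door and 14 mm outward. Low on the outer face a knob, 24 mm across, sticks out 40 mm (67 mm above the bench, 185 mm from the hinge). A flat steel hasp on the door, 190 mm from the hinge, stands to 221 mm above the bench and reaches 84 mm back over the roof.
- bolt (a joint): Roof bolt, m: 0 = drawn back, 0.045 = home (stop), starts 0 to 0.008. Slides along kiln +y (towards the hasp), stays where left (2 N friction). Its 12 mm round bar lies 4 to 16 mm above the roof in two guides, 10 mm long, that rise to 21 mm above the roof at kiln y = -76 and 43 mm; home, it passes in front of the hasp's leg and locks the door.
- bolt_tab (a point): Middle of the top edge of the bolt's upright steel thumb tab, on the face to push (the face that looks to kiln -y); 48 mm above the roof, 238 mm above the bench. The tab is 30 mm wide (kiln x) and 12 mm thick (kiln y); it stands up from the bar. Moves with the bolt.
- vent_tab (a point): Top of the small tab of the vent slide at the back of the roof, 212 mm above the bench. To be left alone.
- dish: White ceramic dish, 64 mm across, 22 high, on the back of the kiln roof; origin under its centre. Bystander.
- pot: Steel pot of mandrels (thin rods), 68 mm across, 75 high (rods to 135), standing on the bench beyond the door; origin under its centre. Bystander.
- mug: White mug, 80 mm across plus handle, 90 high; origin under its centre. Bystander.
- jar: Amber jar with a black lid, 60 mm across, 75 high; origin under its centre. Bystander.
- paddle: Black graphite paddle with a wooden handle lying flat, 240 mm long, up to 55 wide, 22 high; origin on the bench under its neck, blade to its +x. Bystander.
- tape: Black roll of tape lying flat, 90 mm across, 24 high; origin under its centre. Bystander.
- marver: Dark steel block, 80 x 60 x 25 mm; origin under its centre. Bystander.

How it is judged:
On the way, in this order (a step that is already met when the one before it is completed fails the run):
1. the door is shut while the bolt is still drawn back (value of joint door below 0.035 rad and value of joint bolt below 0.02 m), for 0.2 s.
2. the bolt is pushed home with the door shut (value of joint door below 0.035 rad and value of joint bolt above 0.04 m), for 0.2 s.
At the end, for the whole second after the job is handed in: The door is shut (within 0.035 rad, about 8 mm at its free edge) and at rest, the bolt is home (at least 40 of 45 mm), the vent slide is within 5 mm and every bystander within 20 mm of where it started (all of step 2 and velocity of joint door between -0.05 and 0.05 rad/s and distance of vent_tab from where it was at the start of the episode below 0.005 m and distance of each of dish, pot, mug, jar, paddle, tape, marver from where it was at the start of the episode below 0.02 m); the robot touches nothing.
It fails at once if the bolt is pushed forward (beyond 25 mm) while the door is not shut (value of joint bolt above 0.025 m and value of joint door above 0.06 rad).
It fails at once if the door is slammed (faster than 2.5 rad/s) (velocity of joint door below -2.5 rad/s).
It fails at once if the bolt's tab or the door is pinched between the fingers ((contact force between the fingers and bolt_c0 above 1.5 N and contact force between the fingers and bolt_c1 above 1.5 N) or (contact force between the fingers and door_c0 above 1.5 N and contact force between the fingers and door_c1 above 1.5 N)).
It fails at once if the vent slide is moved by more than 5 mm (distance of vent_tab from where it was at the start of the episode above 0.005 m).
It fails at once if a bystander is moved, lifted or carried (more than 20 mm) (distance of any of dish, pot, mug, jar, paddle, tape, marver from where it was at the start of the episode above 0.02 m).
It also fails if it takes over 45 s, if anything falls off the work surface, if the arm or the gripper's body presses on something with over 40 N, if the wrist force passes 120 N, or if a joint passes its speed limit or range.

## Robot

A 6-joint arm with a two-finger parallel gripper is mounted at the origin on the work surface. World frame = base frame: x ahead of the robot, y to its left, z up, the work surface at z = 0. Lengths are in m, angles in rad, forces in N, time in s.
With the tool pointing down it reaches from about 0.275 to 0.85 m from the base axis. Payload 5.2 kg.
Tool frame: the origin (TCP) lies midway between the tips of the shut fingers; the grasp point (between the pads) lies 19 mm behind it; z points along the fingers, y is the direction in which the jaws open and shut (so a half turn about z gives the same grasp; the last joint's range is limited). The gripper opens to 85 mm and grips with 20 to 120 N. Pads are 22 mm wide; open, the fingers measure 114 mm over their backs; the gripper's body (76 mm by 85 mm) begins 54 mm behind the grasp point. The pads swing forward as they close: fully open they stand 13 mm farther back than shut.
Start: joints at [-1.424, 0.259, 1.535, -0, 1.348, -0.203], TCP at [0.189, -0.517, 0.231] pointing down, gripper open.
Joint ranges: [-3.14, 3.14], [-0.91, 2.08], [0.19, 2.58], [-1.22, 4.36], [0.22, 2.71], [-3.12, 3.12]. Speed limits (rad/s): [2.57, 2.57, 3.14, 3.14, 3.14, 3.14].

## Interface

Orientations are given as a unit quaternion [w, x, y, z].
In Python, from cell import arm gives the robot as it stands.
- The arm moves only by the tool play_rows, never from a script. Its argument "deltas" is text: rows parted by semicolons, each of 6 numbers parted by spaces: the shift along the tool's x, y, z in m, then the turn, a rotation vector about the tool's x, y, z in degrees. In form: x y z wx wy wz; .... A call has 1 to 8 rows; each row is the pose to reach, as a shift and turn from the pose commanded when the call began, along the tool's axes at that moment; what a row does not reach only later rows make up. A row lasts 1/10 s, in which the tool goes at most 50 mm and 8.59 degrees, less where a joint would pass 70% of its speed; a pose out of reach is approached as far as the arm can. A call with a gripper value outside its range is refused whole. "grip" is the opening, from 0 (shut) to 1 (fully open), set as the call begins (left out, the last holds). The fingers move at their own pace and stop on an object; "force" is the grip in N (left out, the last holds). Time passes only in rows, so rows that repeat a pose let the fingers close. It gives the time, the measured TCP pose, the force and the opening at its end, in the units of the state.
- arm.state(): the state, without advancing time (a new reading comes with each control period).
- arm.camera(name): name is "side" or "top" or "wrist"; returns a dict with "img" (480x640x3 uint8, red, green, blue), "mtx" (3x3 intrinsics, pixels), "camera_from_world" (4x4, takes a point from world to camera coordinates); the wrist camera has in their place "tool_from_camera" (4x4, takes a point from camera to tool coordinates, whose origin is the TCP and whose axes are the flange's). Camera axes: x right, y down, z forward; pixel columns grow to the right and rows downward; lengths in m; the calibration is good to about 2 mm. A picture is of the moment at which its call begins: read the wrist's pose just before it. There is no depth.
- arm.sign_off(): hands the job in, once; it reports no verdict.
The state is a dict: "clock": time; "joints": joint angles; "qd": joint speeds; "joint_efforts": joint torques, N m; "tcp_pos": TCP position; "ee_rot": TCP orientation; "wrist_force": force on the tool from outside, world axes, zero at the start; "ft_torque": the same for the moment, N m; "width": opening from 0.0 (shut) to 1.0 (fully open).
Only numpy, scipy, OpenCV 4.12 (cv2) and the standard library are available. Lean on these libraries where they do the work, as an engineer would, in place of code of your own. Each camera call takes 0.05 s, during which the arm holds its last target.

## Working session

There is one attempt and no reset: what is moved stays moved. The work goes in short steps, Python scripts to look and compute and a tool call to move; the robot and the scene stay as the last step left them, time stands still between calls to the robot, and variables do not carry over. Pictures are saved under pics/ and viewed, and the job is handed in when it is done.

Besides the shell and the picture viewer there is one more tool, called by a JSON object that holds its "name" and its "arguments", one argument or row to a line. play_rows: Moves the arm, as the interface text tells. Its arguments: {"type":"object","properties":{"deltas":{"type":"string"},"grip":{"type":"number"},"force":{"type":"number"}},"required":["deltas"]}

```bash
mkdir -p pics; ls
cat > h.py <<'E'
import numpy as np, cv2
from cell import arm
def snap(n,f):
    c=arm.camera(n); cv2.imwrite(f'pics/{f}.png',c['img'][:,:,::-1]); np.savez(f'pics/{f}.npz',**c); return c
def ray(c,u,v):
    K=np.array(c['mtx']);T=np.array(c['camera_from_world']);R=T[:3,:3];t=T[:3,3]
    return -R.T@t, R.T@np.linalg.inv(K)@np.array([u,v,1.])
def onz(c,u,v,z):
    o,d=ray(c,u,v); return o+d*(z-o[2])/d[2]
def proj(c,p):
    T=np.array(c['camera_from_world']);q=np.array(c['mtx'])@(T[:3,:3]@np.array(p)+T[:3,3]); return q[:2]/q[2]
E
python3 - <<'E'
from h import *
s=arm.state(); print(s)
for n in ['side','top','wrist']: snap(n,n+'0')
E
```

```text
pics
{'clock': 0.0, 'joints': array([-1.42379466e+00,  2.59353046e-01,  1.53609576e+00, -2.45205567e-05,
        1.34801319e+00, -2.02748510e-01]), 'qd': array([-0.00015274, -0.00071705, -0.00100241, -0.00332644, -0.00054068,
       -0.00049387]), 'joint_efforts': array([ 1.94560824e-03, -4.46019709e+01, -2.90569675e+01, -3.72028699e-04,
        1.15540580e-02, -2.22502302e-05]), 'tcp_pos': array([ 0.18842458, -0.51614246,  0.23046421]), 'ee_rot': array([-9.34639268e-04,  9.84747376e-01,  1.73987736e-01,  1.40989526e-05]), 'wrist_force': array([0.73905286, 0.93943474, 0.25992951]), 'ft_torque': array([-0.00135799,  0.00907185,  0.01644984]), 'width': 1.0030695673055405}
```

View pics/top0.png

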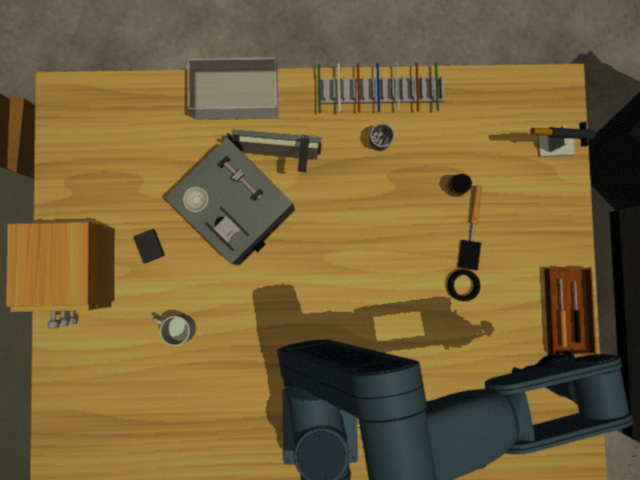

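View pics/side0.png

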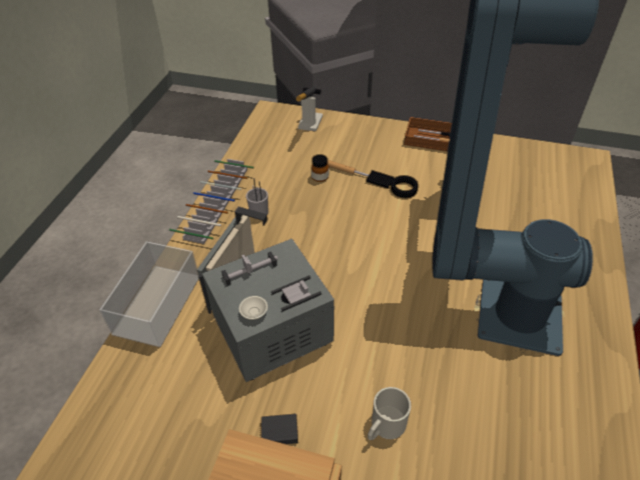

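View pics/wrist0.png

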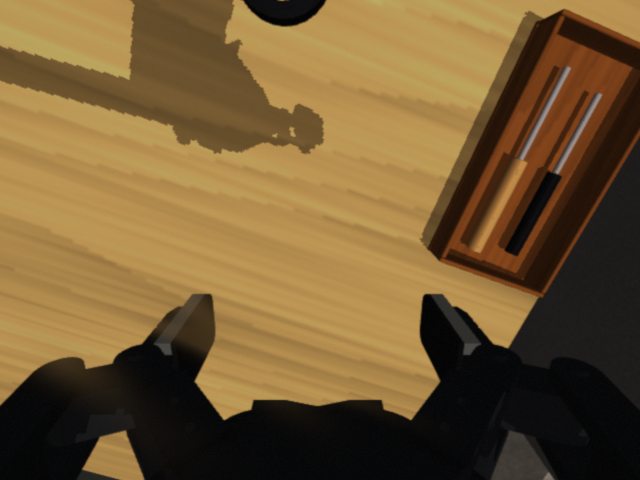

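Top view: the kiln roof is a diamond with corners near (229,137), (294,207), (236,264) and (164,198). The door is open on the far side, with its hasp near (304,153). The bolt tab is near (237,176). I'll zoom in for exact pixels.

Run:
```python
from h import *
c=cv2.imread('pics/top0.png'); z=cv2.resize(c[115:275,155:335],None,fx=4.4,fy=3.7*4.4/3.7*0.85,interpolation=cv2.INTER_CUBIC)
z=cv2.resize(c[120:270,155:335],(720,600),interpolation=cv2.INTER_CUBIC)
cv2.imwrite('pics/topz.png',z)
c=cv2.imread('pics/side0.png'); cv2.imwrite('pics/sidez.png',cv2.resize(c[190:380,190:350],(505,600),interpolation=cv2.INTER_CUBIC))
for n in ['top','side']:
    d=np.load(f'pics/{n}0.npz'); print(n,ray(d,320,240)[0].round(3), ray(d,320,240)[1].round(2),d['mtx'][0])
```

```text
top [0.415 0.012 1.709] [ 0.06 -0.01 -1.  ] [600.88313642   0.         324.0597469 ]
side [0.26  0.952 1.19 ] [ 0.2  -0.66 -0.73] [546.77040587   0.         316.96143768]
```

View pics/topz.png

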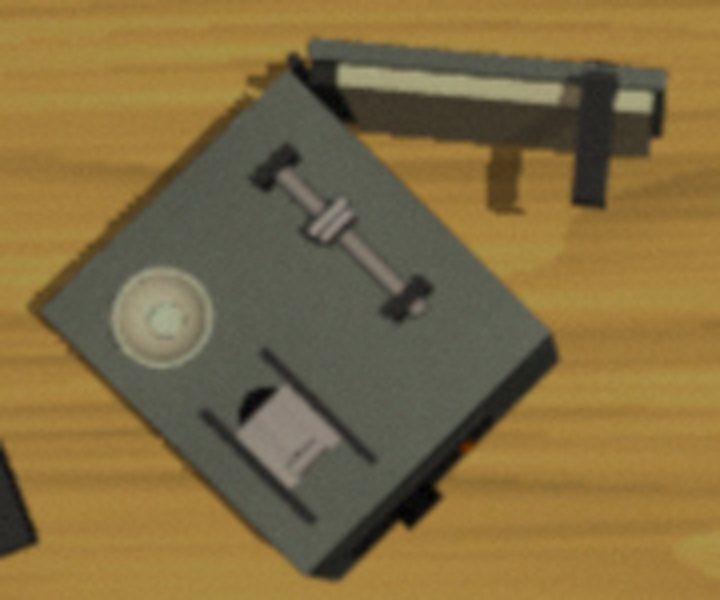

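View pics/sidez.png

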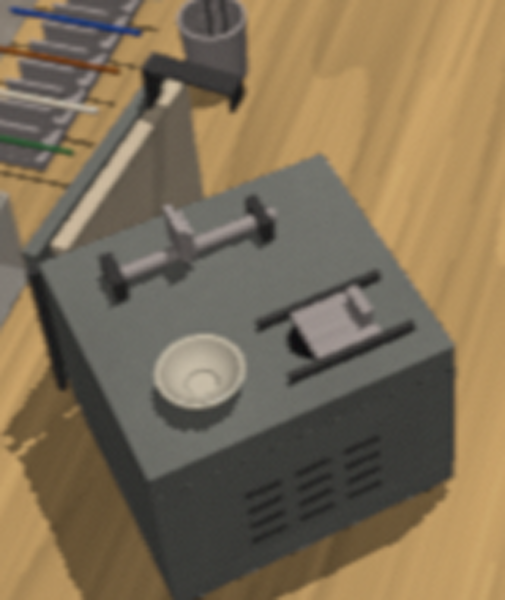

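Run:
```python
from h import *
d=np.load('pics/top0.npz'); z=lambda p:(155+p[0]/4-.375,120+p[1]/4-.375)
cs=np.array([onz(d,*z(p),.19)[:2] for p in [(287,68),(553,340),(312,575),(38,308)]])
print(cs.round(4), [np.linalg.norm(cs[i]-cs[(i+1)%4]).round(4) for i in range(4)])
k=np.array([[-110,-120],[-110,120],[110,120],[110,-120]])/1000.
# kabsch
kc=k-k.mean(0);wc=cs-cs.mean(0);U,S,V=np.linalg.svd(kc.T@wc);R=V.T@np.diag([1,np.linalg.det(V.T@U.T)])@U.T
t=cs.mean(0)-R@k.mean(0);yaw=np.arctan2(R[1,0],R[0,0]);print('yaw',np.degrees(yaw),t,(cs-(k@R.T+t)).round(4))
np.savez('kiln.npz',R=R,t=t)
w=lambda p:R@np.array(p)+t
print('hinge',w([-.124,-.118]))
print('tab guess',w([-.06,-.07]))
kk=lambda p:R.T@(np.array(p)-t)
# tab top in topz ; door corner; hasp
for n,p,h in [('tabA',(318,228),.238),('tabB',(345,205),.238),('dooredge',(665,72),.182),('doorh',(312,40),.182),('hasp tip',(588,205),.221),('haspfront',(600,68),.221),('g1',(275,165),.21),('g2',(408,300),.21)]:
    q=onz(d,*z(p),h)[:2];print(n,q.round(4),'kiln',kk(q).round(4))
```

```text
[[0.7732 0.2268]
 [0.5947 0.0602]
 [0.449  0.2145]
 [0.6218 0.3857]] [np.float64(0.2442), np.float64(0.2123), np.float64(0.2432), np.float64(0.2195)]
yaw 133.69824116289394 [0.60968123 0.22180699] [[ 0.0007  0.0016]
 [-0.0042  0.0008]
 [ 0.0021 -0.0039]
 [ 0.0014  0.0015]]
hinge [0.78066052 0.21367794]
tab guess [0.70174202 0.2267879 ]
tabA [0.6614 0.202 ] kiln [-0.0501 -0.0238]
tabB [0.6754 0.1853] kiln [-0.0719 -0.0223]
dooredge [ 0.7679 -0.015 ] kiln [-0.2805  0.0492]
doorh [0.793  0.2117] kiln [-0.134  -0.1256]
hasp tip [0.6755 0.0357] kiln [-0.18   0.081]
haspfront [0.7622 0.0265] kiln [-0.2466  0.0247]
g1 [0.7067 0.2322] kiln [-0.0595 -0.0773]
g2 [0.6194 0.1499] kiln [-0.0587  0.0426]
```

```bash
cat >> h.py <<'E'
def quatR(q):
    from scipy.spatial.transform import Rotation as Ro
    return Ro.from_quat([q[1],q[2],q[3],q[0]])
def target(xyz,yang):
    """shift+turn (tool axes) from the measured pose to TCP xyz, tool z down, tool y at world angle yang deg"""
    from scipy.spatial.transform import Rotation as Ro
    s=arm.state();R=quatR(s['ee_rot']);a=np.radians(yang)
    y=np.array([np.cos(a),np.sin(a),0]);zz=np.array([0,0,-1.]);x=np.cross(y,zz)
    Rt=Ro.from_matrix(np.stack([x,y,zz],1))
    return np.r_[R.inv().apply(np.array(xyz)-s['tcp_pos']),np.degrees((R.inv()*Rt).as_rotvec())]
_k=None
import os
if os.path.exists('kiln.npz'):
    _k=np.load('kiln.npz')
    def W(p): return _k['R']@np.array(p)+_k['t']
    def KI(p): return _k['R'].T@(np.array(p)-_k['t'])
YAW=133.7
def doorpt(th,s,out):
    return W(np.array([-.124,-.118])+s*np.array([-np.sin(th),np.cos(th)])+out*np.array([-np.cos(th),-np.sin(th)]))
def door_target(th,s,out,z):
    return target([*doorpt(th,s,out),z], YAW+np.degrees(th)-180)
E
python3 - <<'E'
from h import *
np.set_printoptions(suppress=True,precision=4)
d=np.load('pics/top0.npz')
print('pot',onz(d,381,137,.075))
print(doorpt(.69,.205,.06)); print(door_target(.69,.205,.06,.34))
E
```

```text
pot [ 0.7913 -0.1831  0.075 ]
[0.8161 0.003 ]
[  0.7676  -0.2729  -0.1088  -0.0609  -0.0548 -63.1925]
```

{"name": "play_rows", "arguments": {
  "deltas": "0 0 -0.05 0 0 0; 0.05 -0.02 -0.09 0 0 -8; 0.1 -0.04 -0.105 0 0 -16; 0.14 -0.055 -0.108 0 0 -24; 0.18 -0.07 -0.108 0 0 -32; 0.22 -0.085 -0.108 0 0 -40; 0.26 -0.095 -0.108 0 0 -48; 0.3 -0.11 -0.108 0 0 -56",
  "grip": 0,
  "force": 40
}}

```text
clock: 0.95
tcp_pos: [0.4339, -0.3092, 0.3391]
ee_rot: [0.0, 0.786, 0.618, -0.0]
wrist_force: [2.0, -1.1, 0.2]
width: 0.001
```

Run:
```python
from h import *
np.set_printoptions(suppress=True,precision=4)
print(door_target(.69,.205,.06,.34),arm.state()['width'])
```

```text
[ 0.3934  0.2979 -0.0009 -0.0045  0.0075 -6.8491] 0.0008372965739217685
```

{"name": "play_rows", "arguments": {
  "deltas": "0.04 0.03 0 0 0 -1; 0.08 0.06 0 0 0 -2; 0.12 0.09 0 0 0 -3; 0.16 0.12 0 0 0 -4; 0.2 0.15 0 0 0 -5; 0.24 0.18 0 0 0 -6; 0.28 0.21 0 0 0 -7; 0.32 0.242 0 0 0 -7"
}}

```text
clock: 1.75
tcp_pos: [0.7449, -0.0574, 0.339]
ee_rot: [-0.0, 0.748, 0.663, -0.0]
wrist_force: [0.8, -0.7, 0.6]
width: -0.005
```

{"name": "play_rows", "arguments": {
  "deltas": "0.037 0.028 0 0 0 0; 0.073 0.056 0 0 0 0; 0.073 0.056 0 0 0 0; 0.073 0.056 0 0 0 0; 0.073 0.056 0 0 0 0"
}}

```text
clock: 2.25
tcp_pos: [0.8076, 0.0058, 0.3392]
ee_rot: [-0.0, 0.749, 0.663, -0.0]
wrist_force: [-0.3, -0.1, 0.4]
width: 0.002
```

Run:
```python
from h import *
np.set_printoptions(suppress=True,precision=4)
snap('wrist','w1');snap('side','s1')
s=arm.state();print(s['tcp_pos'],s['joints'])
print(door_target(.69,.205,.06,.162))
```

```text
[0.8073 0.0051 0.3412] [-0.1312  0.792   0.4077 -0.0003  1.9402 -0.0082]
[-0.0009  0.0087  0.1792  0.0961  0.0155 -0.2885]
```

View pics/w1.png

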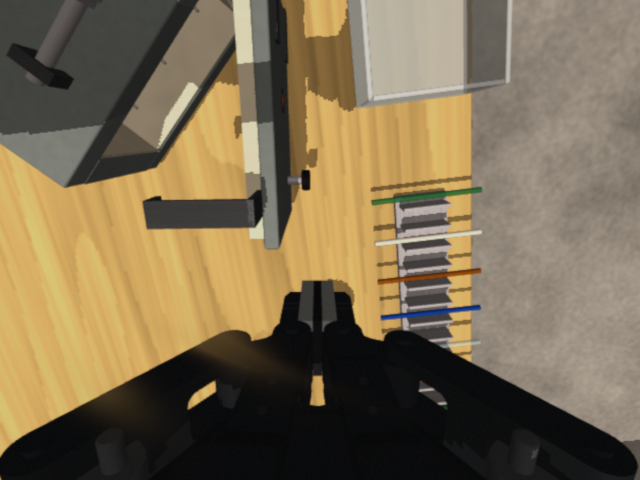

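View pics/s1.png

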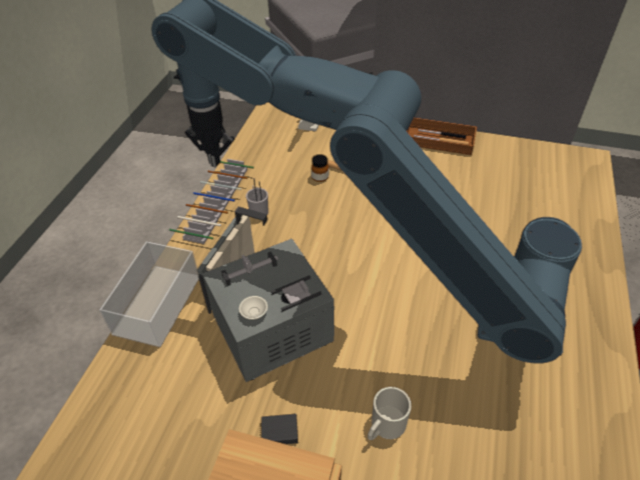

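```bash
cat >> h.py <<'E'
def wray(f,u,v,z,s=None):
    c=np.load(f'pics/{f}.npz');s=s or arm.state();R=quatR(s['ee_rot']).as_matrix();T=c['tool_from_camera']
    o=R@T[:3,3]+s['tcp_pos'];d=R@T[:3,:3]@np.linalg.inv(c['mtx'])@np.array([u,v,1.]);return o+d*(z-o[2])/d[2]
E
python3 - <<'E'
from h import *
np.set_printoptions(suppress=True,precision=4)
for th in (.66,.69,.72): print(doorpt(th,.232,.014))
for p in [(264,247),(279,245),(255,0),(271,0)]:
    q=wray('w1',*p,.182);print(p,q,KI(q[:2])-[-.124,-.118])
for p in [(34,80)]: print(KI(wray('w1',*p,.211)[:2]))
c=cv2.imread('pics/w1.png');cv2.imwrite('pics/w1z.png',cv2.resize(c[120:330,130:370],(686,600),interpolation=cv2.INTER_CUBIC))
E
```

```text
[ 0.7603 -0.0178]
[ 0.7672 -0.0184]
[ 0.7742 -0.0187]
(264, 247) [ 0.7559 -0.0175  0.182 ] [-0.15    0.1776]
(279, 245) [ 0.7697 -0.0173  0.182 ] [-0.1594  0.1675]
(255, 0) [0.7817 0.1758 0.182 ] [-0.0281  0.0254]
(271, 0) [0.7936 0.1743 0.182 ] [-0.0374  0.0179]
[-0.0681  0.0522]
```

View pics/w1z.png

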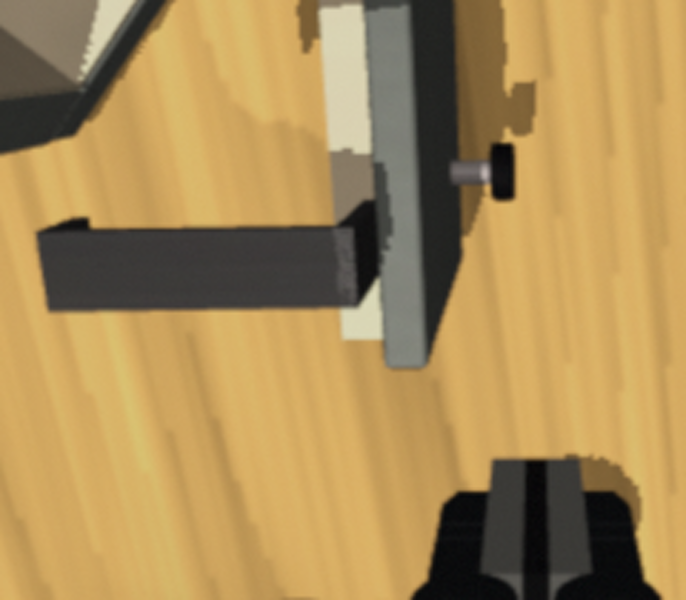

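The wrist view puts the door's outer top corner at px (279,245), which casts to (0.770, -0.017). That agrees with the top view and gives θ≈0.70. Next I'll descend beside the outer face.

{"name": "play_rows", "arguments": {
  "deltas": "0 0.002 0.04 0 0 0; 0 0.004 0.08 0 0 0; 0 0.006 0.12 0 0 0; 0 0.008 0.15 0 0 0; 0 0.008 0.165 0 0 0; 0 0.008 0.176 0 0 0; 0 0.008 0.176 0 0 0"
}}

```text
clock: 3.05
tcp_pos: [0.815, 0.0046, 0.1631]
ee_rot: [-0.001, 0.749, 0.662, -0.0]
wrist_force: [-0.3, 0.2, 0.0]
width: -0.0
```

Run:
```python
from h import *
np.set_printoptions(suppress=True,precision=4)
s=arm.state();print(s['tcp_pos'],s['wrist_force'])
# free corner clearance, then rows following door; out = 14 + 14.5 contact
for th in (.70,.66,.62,.58,.54,.50,.46,.42,.38): print(th,door_target(th,.205,.0285,.165))
```

```text
[0.815  0.0046 0.1631] [-0.2557  0.1933  0.0443]
0.7 [-0.0013 -0.0282 -0.0019 -0.0786  0.0011 -0.8381]
0.66 [-0.0024 -0.0364 -0.0019 -0.0786  0.0026  1.4537]
0.62 [-0.0031 -0.0447 -0.0019 -0.0785  0.0042  3.7455]
0.58 [-0.0036 -0.0529 -0.0018 -0.0784  0.0058  6.0374]
0.54 [-0.0037 -0.0612 -0.0018 -0.0783  0.0074  8.3292]
0.5 [-0.0035 -0.0695 -0.0018 -0.0782  0.0089 10.621 ]
0.46 [-0.0029 -0.0777 -0.0018 -0.0781  0.0105 12.9128]
0.42 [-0.002  -0.086  -0.0018 -0.0779  0.0121 15.2047]
0.38 [-0.0008 -0.0942 -0.0018 -0.0777  0.0136 17.4965]
```

{"name": "play_rows", "arguments": {
  "deltas": "-0.001 -0.01 -0.002 0 0 0; -0.001 -0.02 -0.002 0 0 -0.5; -0.001 -0.028 -0.002 0 0 -0.8; -0.002 -0.036 -0.002 0 0 1.5; -0.003 -0.045 -0.002 0 0 3.7; -0.004 -0.053 -0.002 0 0 6; -0.004 -0.061 -0.002 0 0 8.3; -0.003 -0.069 -0.002 0 0 10.6"
}}

```text
clock: 3.85
tcp_pos: [0.7481, 0.01, 0.1688]
ee_rot: [0.002, 0.807, 0.59, 0.002]
wrist_force: [0.8, -0.3, 0.1]
width: -0.002
```

Run:
```python
from h import *
np.set_printoptions(suppress=True,precision=4)
s=arm.state();print(s['tcp_pos'],s['wrist_force'])
snap('top','t2');c=cv2.imread('pics/t2.png');cv2.imwrite('pics/t2z.png',cv2.resize(c[90:270,135:375],(800,600),interpolation=cv2.INTER_CUBIC))
for th in (.46,.42,.38,.34,.3,.26,.22,.18): print(th,door_target(th,.205,.0285,.165))
```

```text
[0.7481 0.01   0.1688] [ 0.7789 -0.3223  0.1088]
0.46 [-0.0023 -0.0092  0.0038  0.2233 -0.0394  2.1562]
0.42 [-0.003  -0.0174  0.0037  0.2225 -0.0439  4.448 ]
0.38 [-0.0033 -0.0257  0.0037  0.2216 -0.0483  6.7398]
0.34 [-0.0034 -0.034   0.0037  0.2207 -0.0528  9.0316]
0.3 [-0.003  -0.0422  0.0036  0.2198 -0.0572 11.3235]
0.26 [-0.0024 -0.0505  0.0036  0.2187 -0.0617 13.6153]
0.22 [-0.0014 -0.0587  0.0036  0.2176 -0.0661 15.9071]
0.18 [-0.0001 -0.0669  0.0035  0.2165 -0.0705 18.1989]
```

View pics/t2z.png

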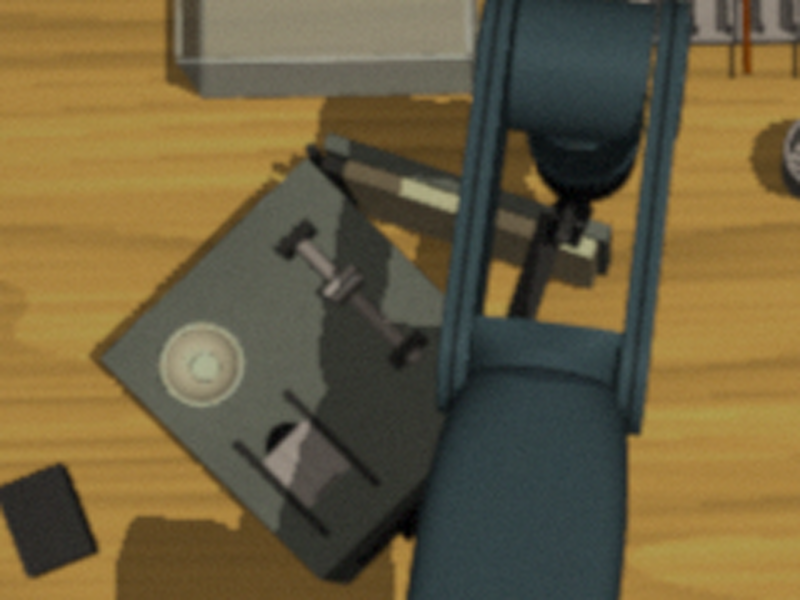

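The picture shows the door turning with the fingers, with its free edge now near zoomed px (605,240), and nothing else touched. I'll carry on.

{"name": "play_rows", "arguments": {
  "deltas": "-0.002 -0.009 0.003 0 0 2.2; -0.003 -0.017 0.003 0 0 4.4; -0.003 -0.026 0.003 0 0 6.7; -0.003 -0.034 0.003 0 0 9; -0.003 -0.042 0.003 0 0 11.3; -0.002 -0.05 0.003 0 0 13.6; -0.001 -0.059 0.003 0 0 15.9; 0 -0.067 0.003 0 0 18.2"
}}

```text
clock: 4.7
tcp_pos: [0.6843, 0.0308, 0.1649]
ee_rot: [0.001, 0.89, 0.455, 0.002]
wrist_force: [0.5, 0.1, 1.0]
width: 0.001
```

Run:
```python
from h import *
np.set_printoptions(suppress=True,precision=4)
s=arm.state();print(s['tcp_pos'],s['wrist_force'],KI(s['tcp_pos'][:2]))
for th in (.15,.12,.09,.06,.04,.02,.01,0,-.02): print(th,door_target(th,.205,.0285,.165))
```

```text
[0.6843 0.0308 0.1649] [0.4706 0.1101 0.9913] [-0.1897  0.078 ]
0.15 [-0.0011 -0.0072 -0.0001  0.2233 -0.1281  1.8669]
0.12 [-0.0017 -0.0134 -0.0001  0.2214 -0.1314  3.5857]
0.09 [-0.0021 -0.0196 -0.0002  0.2194 -0.1347  5.3046]
0.06 [-0.0023 -0.0258 -0.0002  0.2174 -0.1381  7.0235]
0.04 [-0.0023 -0.0299 -0.0002  0.2161 -0.1403  8.1694]
0.02 [-0.0022 -0.034  -0.0002  0.2147 -0.1424  9.3153]
0.01 [-0.0022 -0.0361 -0.0002  0.214  -0.1435  9.8883]
0 [-0.0021 -0.0382 -0.0002  0.2134 -0.1446 10.4612]
-0.02 [-0.0019 -0.0423 -0.0003  0.212  -0.1468 11.6071]
```

{"name": "play_rows", "arguments": {
  "deltas": "-0.001 -0.007 0 0 0 1.9; -0.002 -0.013 0 0 0 3.6; -0.002 -0.02 0 0 0 5.3; -0.002 -0.025 0 0 0 7; -0.002 -0.029 0 0 0 8.2; -0.002 -0.032 0 0 0 9.3; -0.002 -0.034 0 0 0 9.8; -0.002 -0.036 0 0 0 10.4"
}}

```text
clock: 5.5
tcp_pos: [0.6602, 0.0459, 0.1681]
ee_rot: [0.007, 0.928, 0.372, 0.007]
wrist_force: [15.4, -14.0, 6.4]
width: 0.001
```

Run:
```python
from h import *
np.set_printoptions(suppress=True,precision=4)
s=arm.state();print(s['tcp_pos'],s['wrist_force'],KI(s['tcp_pos'][:2]))
snap('wrist','w3');snap('side','s3');c=cv2.imread('pics/s3.png');cv2.imwrite('pics/s3z.png',cv2.resize(c[150:380,150:400],(652,600),interpolation=cv2.INTER_CUBIC))
```

```text
[0.6602 0.0459 0.1681] [ 15.4288 -14.0437   6.4125] [-0.1621  0.085 ]
```

View pics/s3z.png

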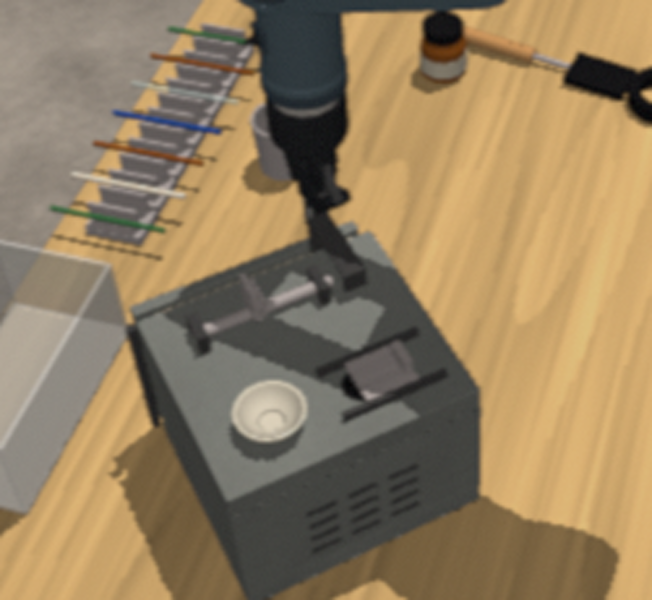

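View pics/w3.png

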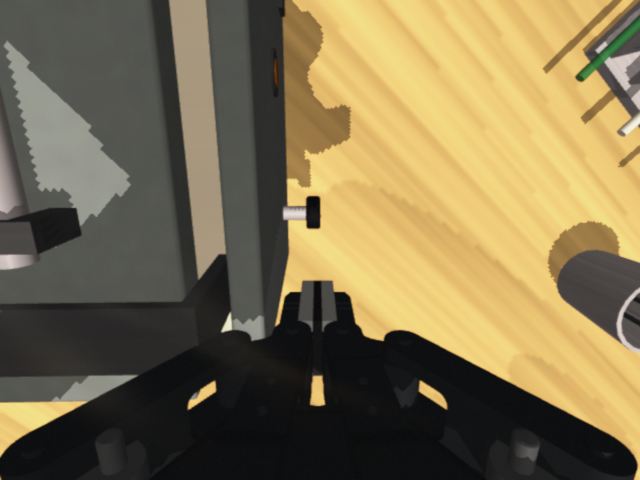

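Run:
```python
from h import *
np.set_printoptions(suppress=True,precision=4)
for p,z in [((208,0),.182),((232,310),.182),((284,0),.182),((283,60),.182),((168,0),.19),((197,290),.19)]:
    print(p,KI(wray('w3',*p,z)[:2]))
c=cv2.imread('pics/w3.png');cv2.imwrite('pics/w3z.png',cv2.resize(c[0:340,150:330],None,fx=1.76,fy=1.76,interpolation=cv2.INTER_CUBIC))
```

```text
(208, 0) [-0.1263 -0.0271]
(232, 310) [-0.1266  0.0835]
(284, 0) [-0.1508 -0.0272]
(283, 60) [-0.15   -0.0096]
(168, 0) [-0.1163 -0.0245]
(197, 290) [-0.1161  0.0708]
```

View pics/w3z.png

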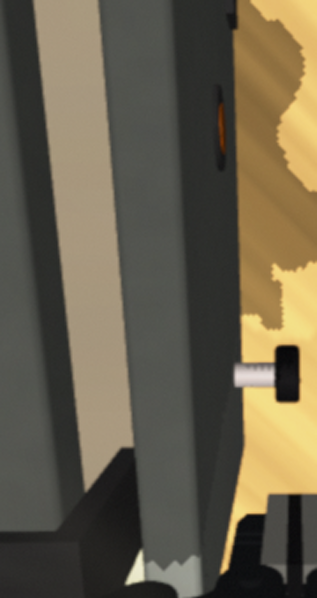

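{"name": "play_rows", "arguments": {
  "deltas": "0 0.01 0 0 0 0; 0 0.025 0 0 0 0; 0 0.04 0 0 0 0; 0 0.05 -0.03 0 0 0; 0 0.05 -0.07 0 0 0; 0 0.05 -0.11 0 0 0; 0 0.05 -0.15 0 0 0; 0 0.05 -0.16 0 0 0"
}}

```text
clock: 6.4
tcp_pos: [0.6896, 0.0137, 0.3279]
ee_rot: [0.002, 0.928, 0.373, 0.004]
wrist_force: [-0.3, -0.1, -0.2]
width: -0.005
```

Run:
```python
from h import *
np.set_printoptions(suppress=True,precision=4)
s=arm.state();print(s['tcp_pos'],s['wrist_force'],KI(s['tcp_pos'][:2]),s['joints'])
for a in (YAW-90,YAW+90): print(target([*W([-.06,-.08]),.33],a))
snap('wrist','w4')
```

```text
[0.6896 0.0137 0.3279] [-0.2677 -0.0877 -0.2144] [-0.2056  0.086 ] [-0.1415  0.4824  0.9783  0.0001  1.6728  0.6642]
[  0.1664  -0.1452  -0.0022   0.5154   0.0574 -89.8643]
[ 0.1664 -0.1452 -0.0022  0.0575 -0.5158 90.1346]
```

View pics/w4.png

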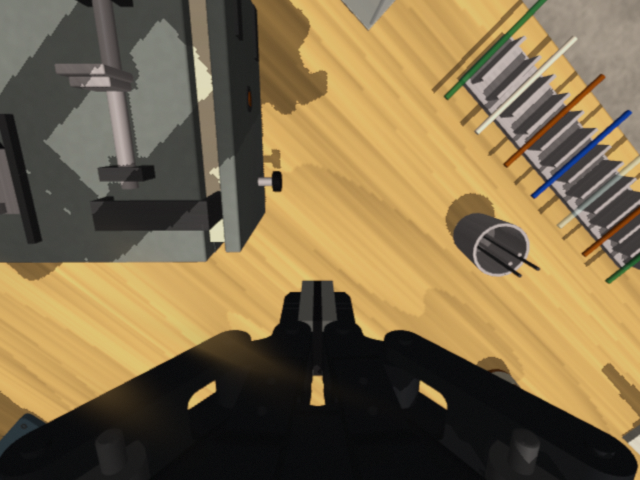

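Run:
```python
from h import *
np.set_printoptions(suppress=True,precision=4)
c=cv2.imread('pics/w4.png');cv2.imwrite('pics/w4z.png',cv2.resize(c[0:260,0:260],(600,600),interpolation=cv2.INTER_CUBIC))
for n,p,z in [('tabL',(56,65),.238),('tabR',(119,65),.238),('tab2',(56,71),.238),('g2',(150,167),.211),('g2b',(100,167),.211),('roofcorner',(206,261),.19)]:
    print(n,KI(wray('w4',*p,z)[:2]))
```

```text
tabL [-0.0488 -0.0241]
tabR [-0.0866 -0.0242]
tab2 [-0.0481 -0.0208]
g2 [-0.0848  0.0388]
g2b [-0.0485  0.0389]
roofcorner [-0.1121  0.1194]
```

View pics/w4z.png

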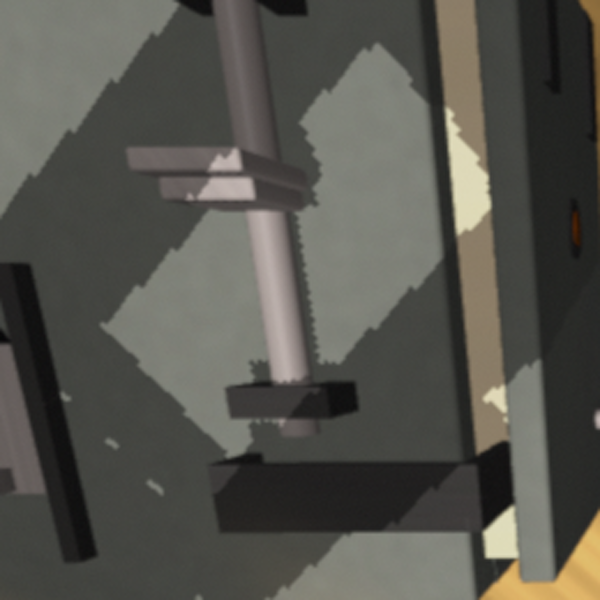

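{"name": "play_rows", "arguments": {
  "deltas": "0.02 -0.018 0 0 0 -8; 0.04 -0.036 0 0 0 -16; 0.06 -0.054 0 0 0 -24; 0.08 -0.07 0 0 0 -32; 0.1 -0.088 0 0 0 -40; 0.12 -0.105 0 0 0 -48; 0.14 -0.123 0 0 0 -56; 0.16 -0.14 0 0 0 -64"
}}

```text
clock: 7.25
tcp_pos: [0.7058, 0.2271, 0.3194]
ee_rot: [-0.001, 0.587, 0.81, -0.001]
wrist_force: [-1.1, 0.2, 0.2]
width: 0.003
```

Run:
```python
from h import *
np.set_printoptions(suppress=True,precision=4)
print(target([*W([-.062,-.078]),.30],YAW-90))
```

```text
[  0.0026   0.0042   0.0194  -0.2248  -0.0921 -25.5252]
```

{"name": "play_rows", "arguments": {
  "deltas": "0.001 0.002 0 0 0 -8; 0.002 0.003 0.005 0 0 -16; 0.003 0.004 0.01 0 0 -24; 0.003 0.004 0.02 0 0 -25.5; 0.003 0.004 0.02 0 0 -25.5; 0.003 0.004 0.02 0 0 -25.5"
}}

```text
clock: 7.85
tcp_pos: [0.7086, 0.23, 0.3007]
ee_rot: [-0.001, 0.397, 0.918, -0.001]
wrist_force: [0.6, -0.6, 0.5]
width: 0.001
```

Run:
```python
from h import *
np.set_printoptions(suppress=True,precision=4)
s=arm.state();print(s['tcp_pos'],KI(s['tcp_pos'][:2]))
snap('wrist','w5');snap('side','s5');snap('top','t5')
c=cv2.imread('pics/s5.png');cv2.imwrite('pics/s5z.png',cv2.resize(c[150:380,150:400],(652,600),interpolation=cv2.INTER_CUBIC))
print(target([*W([-.062,-.078]),.219],YAW-90))
```

```text
[0.7086 0.23   0.3007] [-0.0624 -0.0772]
[ 0.0006  0.0003  0.0837  0.0265  0.0191 -0.4419]
```

View pics/s5z.png

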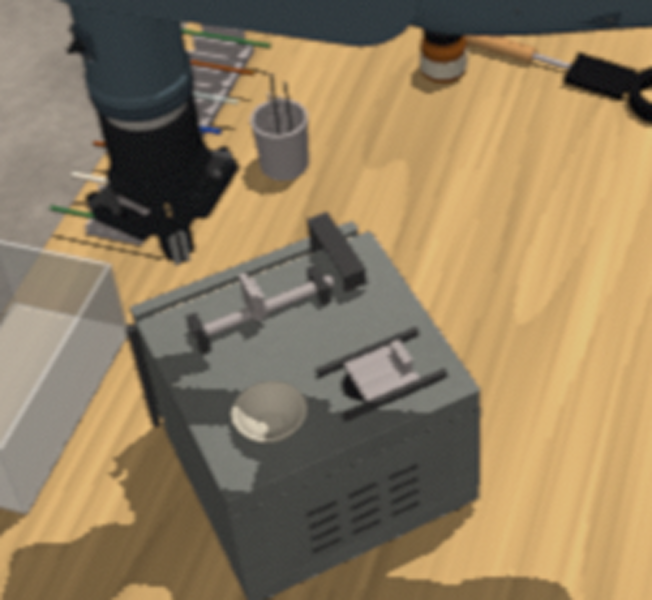

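View pics/w5.png

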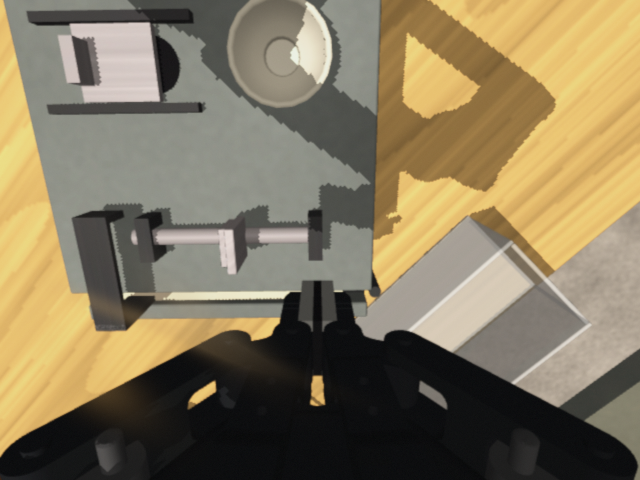

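The door is still shut (wrist view: the door top strip is parallel to the roof edge). The bolt tab is at px (222–245, 218–272). I'll check the tab's push face and then descend behind it.

Run:
```python
from h import *
np.set_printoptions(suppress=True,precision=4)
c=cv2.imread('pics/w5.png');cv2.imwrite('pics/w5z.png',cv2.resize(c[190:340,120:340],(792,540),interpolation=cv2.INTER_CUBIC))
for p,z in [((237,272),.238),((234,230),.238),((221,230),.238),((222,268),.238),((315,209),.211)]: print(p,KI(wray('w5',*p,z)[:2]))
```

```text
(237, 272) [-0.0759 -0.026 ]
(234, 230) [-0.0481 -0.0262]
(221, 230) [-0.0481 -0.0182]
(222, 268) [-0.0731 -0.0167]
(315, 209) [-0.0413 -0.0758]
```

View pics/w5z.png

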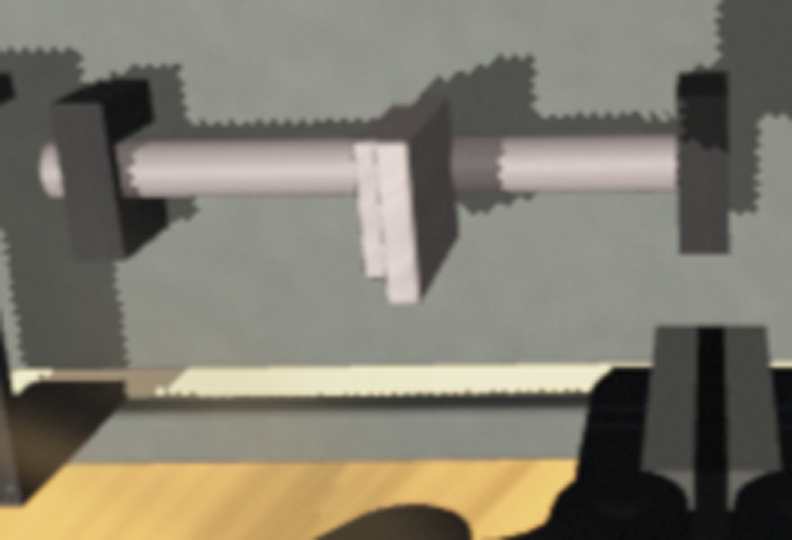

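{"name": "play_rows", "arguments": {
  "deltas": "0 0 0.03 0 0 0; 0 0 0.055 0 0 0; 0 0 0.07 0 0 0; 0 0 0.08 0 0 0; 0 0 0.08 0 0 0; 0 0 0.08 0 0 0"
}}

```text
clock: 8.6
tcp_pos: [0.7094, 0.2305, 0.2234]
ee_rot: [0.001, 0.396, 0.918, 0.0]
wrist_force: [0.2, 0.2, 0.3]
width: 0.0
```

Run:
```python
from h import *
np.set_printoptions(suppress=True,precision=4)
s=arm.state();print(s['tcp_pos'],KI(s['tcp_pos'][:2]),s['wrist_force'])
for y in (-.05,-.03,-.01,0): print(target([*W([-.062,y]),.22],YAW-90))
```

```text
[0.7094 0.2305 0.2234] [-0.0626 -0.0781] [0.1594 0.2264 0.3308]
[ 0.0005 -0.0281  0.0033  0.0709  0.0475 -0.3769]
[ 0.0003 -0.0481  0.0033  0.0709  0.0475 -0.3769]
[ 0.0002 -0.0681  0.0033  0.0709  0.0475 -0.3769]
[ 0.0001 -0.0781  0.0033  0.0709  0.0475 -0.3769]
```

{"name": "play_rows", "arguments": {
  "deltas": "0 -0.008 0.003 0 0 0; 0 -0.016 0.003 0 0 0; 0 -0.024 0.003 0 0 0; 0 -0.03 0.003 0 0 0; 0 -0.036 0.003 0 0 0; 0 -0.042 0.003 0 0 0; 0 -0.048 0.003 0 0 0; 0 -0.054 0.003 0 0 0"
}}

```text
clock: 9.4
tcp_pos: [0.6699, 0.1932, 0.2198]
ee_rot: [0.001, 0.396, 0.918, 0.0]
wrist_force: [2.3, 1.1, 1.4]
width: -0.001
```

{"name": "play_rows", "arguments": {
  "deltas": "0 -0.004 0 0 0 0; 0 -0.008 0 0 0 0; 0 -0.012 0 0 0 0; 0 -0.015 0 0 0 0"
}}

```text
clock: 9.8
tcp_pos: [0.6586, 0.1829, 0.2193]
ee_rot: [0.0, 0.396, 0.918, 0.0]
wrist_force: [2.2, 0.8, 1.5]
width: 0.001
```

Run:
```python
from h import *
np.set_printoptions(suppress=True,precision=4)
s=arm.state();print(s['tcp_pos'],KI(s['tcp_pos'][:2]),s['wrist_force'])
snap('wrist','w6')
```

```text
[0.6586 0.1829 0.2193] [-0.0619 -0.0084] [2.2257 0.8398 1.5034]
```

View pics/w6.png

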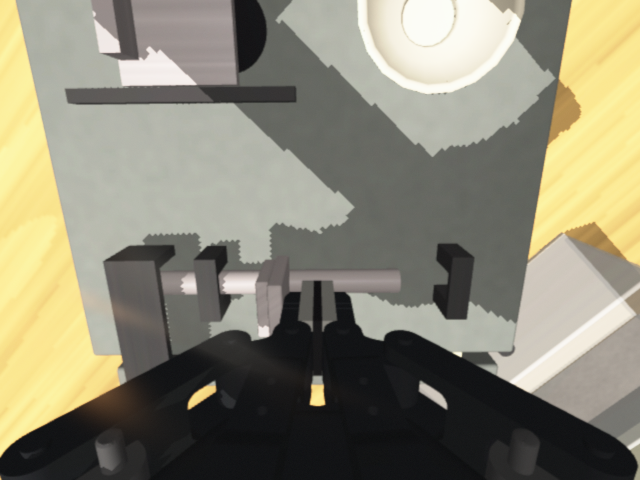

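The tab is moving with the finger at about 2.3 N, and the bar end is entering the hasp. I'll keep going gently until the stop.

{"name": "play_rows", "arguments": {
  "deltas": "0 -0.003 0 0 0 0; 0 -0.006 0 0 0 0; 0 -0.008 0 0 0 0; 0 -0.008 0 0 0 0"
}}

```text
clock: 10.25
tcp_pos: [0.6526, 0.1773, 0.2192]
ee_rot: [-0.0, 0.396, 0.918, -0.0]
wrist_force: [1.1, -0.2, 0.7]
width: 0.005
```

{"name": "play_rows", "arguments": {
  "deltas": "0 -0.003 0 0 0 0; 0 -0.006 0 0 0 0; 0 -0.006 0 0 0 0"
}}

```text
clock: 10.55
tcp_pos: [0.6515, 0.1763, 0.2194]
ee_rot: [0.002, 0.396, 0.918, 0.004]
wrist_force: [12.6, 10.4, -4.0]
width: -0.007
```

The force rose to 16 N at kiln y≈+0.001, so the bolt is on its stop. I'll back off, lift, and check.

{"name": "play_rows", "arguments": {
  "deltas": "0 0.01 0 0 0 0; 0 0.025 0 0 0 0; 0 0.03 -0.03 0 0 0; 0 0.03 -0.07 0 0 0; 0 0.03 -0.1 0 0 0; 0 0.03 -0.1 0 0 0; 0 0.03 -0.1 0 0 0"
}}

```text
clock: 11.25
tcp_pos: [0.6702, 0.1939, 0.3197]
ee_rot: [0.0, 0.396, 0.918, -0.0]
wrist_force: [-0.4, 0.3, -1.1]
width: -0.002
```

Run:
```python
from h import *
np.set_printoptions(suppress=True,precision=4)
s=arm.state();print(s['tcp_pos'],KI(s['tcp_pos'][:2]),s['wrist_force'])
snap('wrist','w7');snap('side','s7');snap('top','t7')
c=cv2.imread('pics/s7.png');cv2.imwrite('pics/s7z.png',cv2.resize(c[150:380,150:400],(652,600),interpolation=cv2.INTER_CUBIC))
```

```text
[0.6702 0.1939 0.3197] [-0.0619 -0.0245] [-0.4081  0.2979 -1.0954]
```

View pics/w7.png

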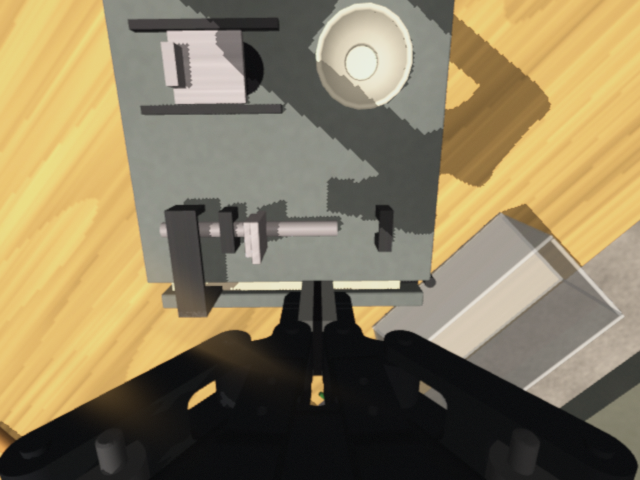

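View pics/s7.png

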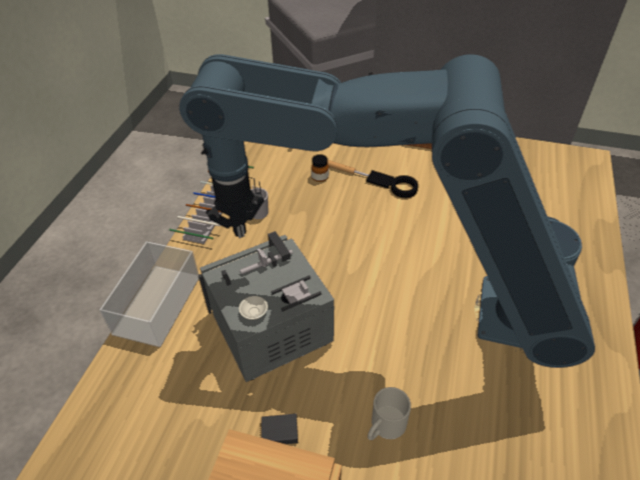

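The wrist view shows the bolt's bar end past the hasp, at (162,229), the tab near (252,240), and the door parallel to the roof edge. One last numeric check, then I'll hand in.

Run:
```python
from h import *
np.set_printoptions(suppress=True,precision=4)
for n,p,z in [('tab -y edge',(260,262),.238),('tab -y edge b',(257,223),.238),('door inner L',(215,296),.182),('door inner R',(400,291),.182),('bar end',(160,229),.2)]: print(n,KI(wray('w7',*p,z)[:2]))
a=cv2.imread('pics/side0.png').astype(int);b=cv2.imread('pics/s7.png').astype(int)
d=(abs(a-b).max(2)>50)
for n,(x0,x1,y0,y1) in dict(dish=(236,270,292,325),vent=(270,322,272,310),mug=(365,415,385,442),marver=(258,302,412,445),jar=(308,332,152,184),paddle=(330,396,160,190),tape=(388,422,172,200)).items(): print(n,d[y0:y1,x0:x1].mean().round(3))
arm.sign_off()
```

```text
tab -y edge [-0.0736  0.0157]
tab -y edge b [-0.0465  0.0162]
door inner L [-0.126   0.0667]
door inner R [-0.1222 -0.0942]
bar end [-0.0604  0.0981]
dish 0.02
vent 0.015
mug 0.256
marver 0.031
jar 0.0
paddle 0.0
tape 0.007
the job is handed in; nothing more can be done
```

The door is shut and the bolt is pushed home. I eased the door closed with the back of the shut fingers at about 0.4 rad/s until it met its stop (about 21 N). Then I pushed the bolt by its thumb tab until it met its stop (about 16 N), backed the arm off clear of everything and handed in at about 11.4 s.

**Last checks:**
- **Door:** it measured 0.003 rad from parallel to the roof edge while I was pressing it. A rougher reading after I had finished with the bolt gave about 0.02 rad. The two disagree, but both are inside 0.035.
- **Bolt:** the tab moved about 42 mm by camera, from kiln y -26 mm to +16 mm. The bolt's starting offset (0 to 8 mm) adds to that, so this is consistent with home at 45 mm. The end of the bar shows past the hasp.
- **Vent and bystanders:** before and after pictures of the vent, dish, marver, jar, paddle and tape hardly differ. The mug area differed by 26% of its pixels, which I put down to the arm's shadow because the mug looks to be in the same place. I checked the pot only by eye, as the arm partly hid it.

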